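# Push the caliper pistons home in order

### The arm

A 6-joint arm with a two-finger parallel gripper is mounted at the origin on the work surface. World frame = base frame: x ahead of the robot, y to its left, z up, the work surface at z = 0. Lengths are in mm, angles in rad, forces in N, time in s.
With the tool pointing down it reaches from about 400 to 925 mm from the base axis. Payload 12.5 kg.
Tool frame: the origin (TCP) lies at the very end of the fingers, on their centre line; the grasp point (between the pads) lies 19 mm behind it; z points along the fingers, y is the direction in which the jaws open and shut (so a half turn about z gives the same grasp; the last joint's range is limited). The gripper opens to 95 mm and grips with 3 to 60 N. Pads are 20 mm wide; open, the fingers measure 119 mm over their backs; the gripper's body (75 mm by 180 mm) begins 59 mm behind the grasp point.
Start: joints at [1.17, 0.491, 1.559, -0, 1.092, -0.106], TCP at [181.576, 598.061, 214.661] pointing down, gripper open.
Joint ranges: [-3.1, 3.1], [-0.84, 2.19], [0.05, 2.79], [-1.13, 4.28], [0.06, 2.93], [-2.69, 2.69]. Speed limits (rad/s): [2.22, 2.22, 2.79, 3.14, 3.14, 3.14].

### API

Orientations are given as [roll, pitch, yaw] about the fixed x, y, z axes, in that order (R = Rz(yaw) Ry(pitch) Rx(roll)).
In Python, from cell import env, read_camera, get_calibration gives the robot as it stands.
- The arm moves only by the tool arm_command, never from a script. Its argument "targets" is a list of rows, each a list of 3 entries, a list of its own where there are three numbers: the turn, a rotation vector about the tool's x, y, z in rad, then the shift along the tool's x, y, z in m, then the closure in counts, from 0 (fully open) to 255 (shut). In form: [[[rx, ry, rz], [tx, ty, tz], fingers], ...]. A call has 1 to 8 rows; each row is the pose to reach, as a shift and turn from the pose commanded when the call began, along the tool's axes at that moment; what a row does not reach only later rows make up. A row lasts 1/10 s, in which the tool goes at most 50 mm and 8.59 degrees, less where a joint would pass 70% of its speed; a pose out of reach is approached as far as the arm can. A call with a gripper value outside its range is refused whole. The fingers move at their own pace and stop on an object; the grip force is fixed at half the most. Time passes only in rows, so rows that repeat a pose let the fingers close. It gives the time, the measured TCP pose, the force and the opening at its end, in the units of the state.
- env.state(): the state, without advancing time (a new reading comes with each control period).
- read_camera(name): name is "scene" or "top"; returns (picture, depth): 420x560x3 uint8, blue, green, red; 420x560 float32, mm along the optical axis (not along the pixel's ray), 0 where there is no reading.
- get_calibration(name): a dict with "vfov" (degrees; the focal length in pixels is half the picture's height over the tangent of half this angle, whatever the lens; pixels are square), "cx", "cy" (the principal point, pixels), "k1" (the pictures are not rectified: a ray, as slopes to the right and down, at radius r is drawn at 1 + k1 r^2 times it, then the intrinsics apply), "world_from_camera" (4x4, takes a point from camera to world coordinates). Camera axes: x right, y down, z forward; pixel columns grow to the right and rows downward; lengths in mm; the calibration is good to about 2 mm. A picture is of the moment at which its call begins. get_calibration takes no time and is no camera call.
- env.job_done(): hands the job in, once; it reports no verdict.
The state is a dict: "t": time; "joints": joint angles; "qvel": joint speeds; "tau": joint torques, N m; "eef_pos": TCP position; "tcp_rot": TCP orientation; "ft_force": force on the tool from outside, world axes, zero at the start; "moment": the same for the moment, N m; "opening": opening from 0.0 (shut) to 1.0 (fully open).
Only numpy, scipy, OpenCV 4.12 (cv2) and the standard library are available. Lean on these libraries where they do the work, as an engineer would, in place of code of your own. Each camera call takes 0.05 s, during which the arm holds its last target.

### The job

The brake caliper has to take new, thicker pads: with the fingertips, gently press its four pistons fully home, one at a time, starting on the half that has the mounting ears (small piston, then big piston) and then on the half without ears (small, then big). Press them straight down only: do not pick up, tip or shove the caliper halves, and leave everything else on the bench where it is.

Things in the scene. Friction and masses are not known exactly. Their poses are not given: they have to be found in the camera images.
- eared_half: Brake caliper half WITH mounting ears: a low ear (16 mm tall, 26 wide, dark hole) at each end, 180 mm long in all. Cast grey block 118 (own x) x 60 (own y) x 30 mm tall, about 0.7 kg, loose on the bench, bores up, any yaw; two collars rise to 34 mm, a steel piston stands in each: small (26 mm wide) at own x = -27 mm, big (36 mm) at +27 mm, own y = 0. Origin: centre of underside.
- plain_half: Brake caliper half WITHOUT ears: plain ends, 118 mm long. Cast grey block 118 (own x) x 60 (own y) x 30 mm tall, about 0.7 kg, loose on the bench, bores up, any yaw; two collars rise to 34 mm, a steel piston stands in each: small (26 mm wide) at own x = -27 mm, big (36 mm) at +27 mm, own y = 0. Origin: centre of underside.
- eared_small (a joint): How far the small piston of the eared half is pushed in, m: 0 = sticking out furthest (its top 50 mm above the bench), 0.012 = fully home on its hard stop (top 38 mm above the bench, 4 mm above the collar). It starts between 0 and 0.004. Slides straight down against about 3 N of friction (plus 25 N per m/s) and stays where it is left.
- eared_small_top (a point): Centre of the flat top face of the small piston (26 mm in diameter) of the eared half; moves with the piston.
- eared_big (a joint): How far the big piston of the eared half is pushed in, m: 0 = sticking out furthest (its top 50 mm above the bench), 0.012 = fully home on its hard stop (top 38 mm above the bench, 4 mm above the collar). It starts between 0 and 0.004. Slides straight down against about 3 N of friction (plus 25 N per m/s) and stays where it is left.
- eared_big_top (a point): Centre of the flat top face of the big piston (36 mm in diameter) of the eared half; moves with the piston.
- plain_small (a joint): How far the small piston of the plain half is pushed in, m: 0 = sticking out furthest (its top 50 mm above the bench), 0.012 = fully home on its hard stop (top 38 mm above the bench, 4 mm above the collar). It starts between 0 and 0.004. Slides straight down against about 3 N of friction (plus 25 N per m/s) and stays where it is left.
- plain_small_top (a point): Centre of the flat top face of the small piston (26 mm in diameter) of the plain half; moves with the piston.
- plain_big (a joint): How far the big piston of the plain half is pushed in, m: 0 = sticking out furthest (its top 50 mm above the bench), 0.012 = fully home on its hard stop (top 38 mm above the bench, 4 mm above the collar). It starts between 0 and 0.004. Slides straight down against about 3 N of friction (plus 25 N per m/s) and stays where it is left.
- plain_big_top (a point): Centre of the flat top face of the big piston (36 mm in diameter) of the plain half; moves with the piston.
- spare_piston: bystander: loose spare piston, a plain steel cylinder 30 mm in diameter and 26 mm tall, standing on the bench between the halves; origin at the centre of its underside. Leave alone.
- socket: bystander: loose steel wrench socket, 26 mm in diameter, 38 mm tall, standing on end; origin at the centre of its underside. Leave alone.
- grease_jar: bystander: loose grey jar with black lid, 60 mm in diameter, 60 mm tall; origin at the centre of its underside. Leave alone.
- wrench: bystander: steel wrench, about 170 mm long, lying flat on the bench; origin under its middle. Leave alone.
- screwdriver: bystander: screwdriver with black handle, about 190 mm long, lying on the bench; origin under its middle. Leave alone.
- brake_pad: bystander: brake pad lying flat, 45 x 85 x 12 mm; origin at the centre of its underside. Leave alone.
- bearing: bystander: steel ring bearing lying flat, 48 mm in diameter, 15 mm tall; origin at the centre of its underside. Leave alone.
Mind the look-alikes: they are no part of the job. What is shaped like the plain_half but pink or red is not meant. Leave any purple look-alike of the eared_half alone.

How it is judged:
By the outcome, as a careful person would: the job done as asked, in the order asked, and still so for the second after the job is handed in, with the robot touching nothing.
It also fails if it takes over 48 s, if anything falls off the work surface, if the arm or the gripper's body presses on something with over 40 N, if the wrist force passes 120 N, or if a joint passes its speed limit or range.

## Working session

There is one attempt and no reset: what is moved stays moved. The work goes in short steps, Python scripts to look and compute and a tool call to move; the robot and the scene stay as the last step left them, time stands still between calls to the robot, and variables do not carry over. Pictures are saved under pics/ and viewed, and the job is handed in when it is done.

Besides the shell and the picture viewer there is one more tool, called after "Request:" in YAML: its name, and indented under it one key for each argument. arm_command: Moves the arm, as the interface text tells. Its arguments: {"type":"object","properties":{"targets":{"type":"array"}},"required":["targets"]}

```bash
mkdir -p pics; ls; cat > h.py <<'E'
import numpy as np, cv2, pickle
from cell import env, read_camera, get_calibration
def cam(n):
    c=get_calibration(n); f=210/np.tan(np.radians(c["vfov"]/2)); return c,f
def ray(n,u,v):
    c,f=cam(n); K=np.array([[f,0,c["cx"]],[0,f,c["cy"]],[0,0,1]])
    xd=np.array([(u-c["cx"])/f,(v-c["cy"])/f]); x=xd.copy()
    for _ in range(30): x=xd/(1+c["k1"]*(x@x))
    T=np.array(c["world_from_camera"]); return T[:3,3],T[:3,:3]@np.array([x[0],x[1],1])
def onz(n,u,v,z):
    o,d=ray(n,u,v); return o+d*(z-o[2])/d[2]
def atd(n,u,v,dep):
    o,d=ray(n,u,v); return o+d*dep
E
python3 - <<'E'
from h import *
for n in("scene","top"):
    p,d=read_camera(n); cv2.imwrite(f"pics/{n}0.png",p); np.savez(f"{n}0.npz",p=p,d=d)
    c,f=cam(n);print(n,f,c)
print(env.state())
E
```

```text
pics
scene 462.45587223964475 {'vfov': 48.84534887644003, 'cx': 279.7339090846173, 'cy': 210.97680608216433, 'k1': -0.006353586326658207, 'world_from_camera': array([[ 4.27721522e-01,  6.72395935e-01, -6.04100990e-01,
         1.31189570e+03],
       [ 9.03910523e-01, -3.18360871e-01,  2.85643348e-01,
        -4.50570108e+02],
       [-2.56691767e-04, -6.68229050e-01, -7.43955557e-01,
         1.03665534e+03],
       [ 0.00000000e+00,  0.00000000e+00,  0.00000000e+00,
         1.00000000e+00]])}
top 432.85962025741065 {'vfov': 51.76028977908807, 'cx': 279.70814189639475, 'cy': 211.39657061242258, 'k1': -0.0688078382921275, 'world_from_camera': array([[-1.72684004e-02, -9.97713831e-01,  6.53369325e-02,
         4.66683312e+02],
       [-9.99844063e-01,  1.69898894e-02, -4.81595931e-03,
        -7.66308924e+01],
       [ 3.69488195e-03, -6.54099079e-02, -9.97851638e-01,
         1.21346595e+03],
       [ 0.00000000e+00,  0.00000000e+00,  0.00000000e+00,
         1.00000000e+00]])}
{'t': 0.1, 'joints': array([ 1.17039451e+00,  4.91530652e-01,  1.55941594e+00, -2.16089457e-05,
        1.09171701e+00, -1.05570411e-01]), 'qvel': array([ 0.00074334, -0.00023824, -0.00011972, -0.00139756,  0.00083382,
        0.00069753]), 'tau': array([ 3.18152815e-03, -6.13630342e+01, -2.58607382e+01,  6.93941535e-02,
        4.71383147e-02, -4.95396807e-05]), 'eef_pos': array([181.48582407, 597.82661715, 214.0912535 ]), 'tcp_rot': array([-3.14052566e+00, -9.37908191e-05,  2.84677116e+00]), 'ft_force': array([-0.18136629, -0.67719129,  0.20320259]), 'moment': array([ 0.02002858,  0.0145384 , -0.01282939]), 'opening': 1.0010518046019268}
```

View pics/top0.png

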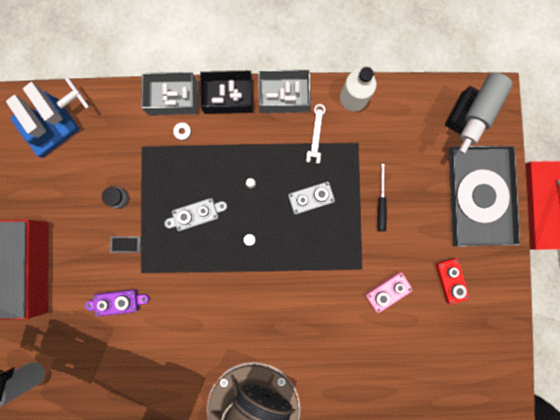

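View pics/scene0.png

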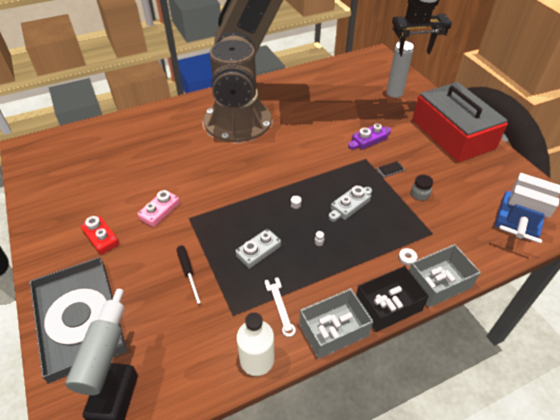

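Candidates (top view): the grey eared block at (195,214) is the eared half and the grey plain block at (312,198) is the plain half. The look-alikes to leave alone are purple eared (118,302), pink (389,292) and red (453,281). Next, close crops.

```bash
python3 - <<'E'
from h import *
p=np.load("top0.npz")["p"]; s=np.load("scene0.npz")["p"]
a=cv2.resize(p[185:245,155:235],None,fx=5,fy=5,interpolation=cv2.INTER_CUBIC)
b=cv2.resize(p[170:230,272:352],None,fx=5,fy=5,interpolation=cv2.INTER_CUBIC)
c=cv2.resize(s[175:235,310:390],None,fx=5,fy=5,interpolation=cv2.INTER_CUBIC)
d=cv2.resize(s[217:277,218:298],None,fx=5,fy=5,interpolation=cv2.INTER_CUBIC)
cv2.imwrite("pics/crop0.png",np.vstack([np.hstack([a,b]),np.hstack([c,d])]))
E
```

```text
(no output)
```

View pics/crop0.png

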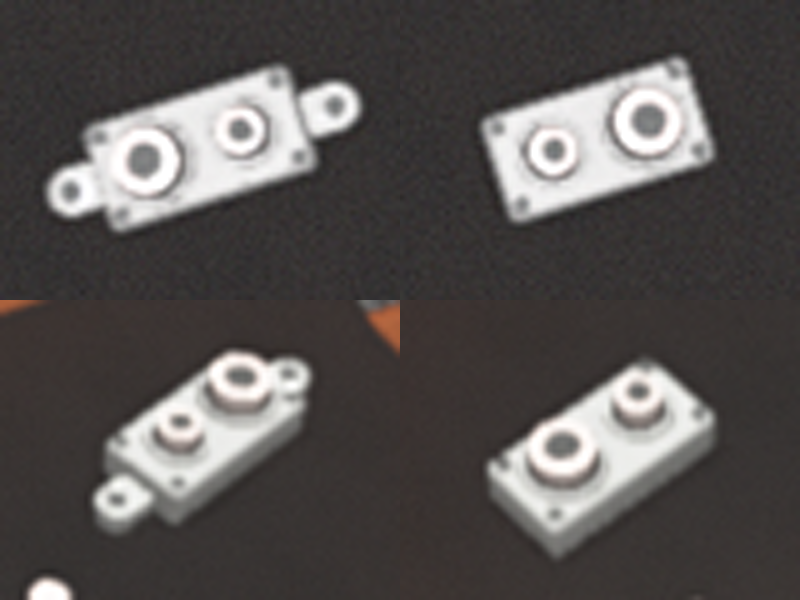

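The crops show the eared half with small piston at top px (203,211) and big at (184,217); the plain half has small at (302.6,200) and big at (321.6,194). Next I measure the dark piston centres in both views.

```bash
python3 - <<'E'
from h import *
P={n:np.load(n+"0.npz") for n in("top","scene")}
g={"es":((203,211),(346,201)),"eb":((184,217),(358,190)),"ps":((302.6,200.2),(266,236)),"pb":((321.6,194.4),(250.5,246.5))}
def dark(n,u,v,r):
    im=cv2.cvtColor(P[n]["p"],cv2.COLOR_BGR2GRAY).astype(float)
    yy,xx=np.mgrid[:420,:560]; m=(np.hypot(xx-u,yy-v)<r)
    w=np.clip(225-im,0,None)*m; w[w<15]=0
    return (w*xx).sum()/w.sum(),(w*yy).sum()/w.sum()
R={}
for k,(a,b) in g.items():
    r=3.6 if k[1]=="s" else 5
    ua=dark("top",*a,r); ub=dark("scene",*b,r)
    o1,d1=ray("top",*ua);o2,d2=ray("scene",*ub)
    A=np.stack([d1,-d2],1); t=np.linalg.lstsq(A,o2-o1,rcond=None)[0]
    p1=o1+d1*t[0];p2=o2+d2*t[1]
    dep=P["top"]["d"][int(round(ua[1])),int(round(ua[0]))]
    print(k,np.round(ua,1),np.round(ub,1),"tri",np.round((p1+p2)/2,1),"gap",np.round(np.linalg.norm(p1-p2),1),"top@48",np.round(onz("top",*ua,48),1),"scene@48",np.round(onz("scene",*ub,48),1),"depth",np.round(atd("top",*ua,dep),1))
    R[k]=(onz("top",*ua,48)+onz("scene",*ub,48))/2
# block outlines in top view
hsv=cv2.cvtColor(P["top"]["p"],cv2.COLOR_BGR2HSV)
m=((hsv[...,2]>140)&(hsv[...,1]<60)).astype(np.uint8)
n,l,s,c=cv2.connectedComponentsWithStats(m)
for i in range(1,n):
    x,y,w,h,a=s[i]
    if 145<c[i][0]<360 and 145<c[i][1]<270 and a>60:
        ct=cv2.findContours((l==i).astype(np.uint8),cv2.RETR_EXTERNAL,cv2.CHAIN_APPROX_NONE)[0][0]
        w=np.array([onz("top",*q[0],30)[:2] for q in ct],np.float32)
        print(a,c[i],cv2.minAreaRect(w))
for h in "ep":
    d=R[h+"b"]-R[h+"s"]; print(h,np.linalg.norm(d),"yaw",np.arctan2(d[1],d[0]),"mid",(R[h+"b"]+R[h+"s"])/2, R[h+"s"],R[h+"b"])
E
```

```text
es [202.6 210.5] [345.9 201. ] tri [549.5 127.2  38.4] gap 0.9 top@48 [549. 126.  48.] scene@48 [556.6 121.2  48. ] depth [549.1 126.1  46.9]
eb [183.3 216.6] [357.8 189.7] tri [532.8 177.6  48.9] gap 1.8 top@48 [533.3 178.6  48. ] scene@48 [531.9 177.2  48. ] depth [533.3 178.8  47. ]
ps [302.4 199.6] [265.3 235. ] tri [ 573.6 -144.5   49.6] gap 1.1 top@48 [ 574.  -144.1   48. ] scene@48 [ 572.2 -144.5   48. ] depth [ 573.9 -144.1   48.3]
pb [321.2 193.7] [250.  245.7] tri [ 588.9 -196.3   48.2] gap 1.7 top@48 [ 589.2 -195.6   48. ] scene@48 [ 588.3 -197.    48. ] depth [ 588.9 -195.3   50.6]
75 [250.05333333 182.34666667] ((625.2957153320312, -1.9373435974121094), (22.042875289916992, 24.993623733520508), 89.26433563232422)
847 [310.80283353 197.57378985] ((580.989013671875, -169.3966064453125), (58.793087005615234, 117.03125), 16.473224639892578)
1036 [195.06274131 214.01351351] ((541.4404907226562, 149.49465942382812), (58.92531204223633, 177.1407470703125), 16.87257957458496)
114 [248.88596491 239.37719298] ((468.7762451171875, 4.1531572341918945), (30.07171058654785, 29.978506088256836), 89.05139923095703)
e 57.96782394628814 yaw 1.9270377379836106 mid [542.69293872 150.73889877  48.        ] [552.80119691 123.57476305  48.        ] [532.58468052 177.90303449  48.        ]
p 54.27394721660326 yaw -1.2772114661617993 mid [ 580.92298394 -170.31101571   48.        ] [ 573.06993588 -144.33516207   48.        ] [ 588.77603201 -196.28686936   48.        ]
```

es scene seed was poor (tri z 38). The top ray, the depth (z≈47), the rect-derived position and the 55 mm spacing all agree on es≈(549.5,126). Using eb≈(533,178), ps≈(573.5,-144.3), pb≈(589,-196.3). Next: close the fingers, transit to above es, and turn yaw to π so that tool x = -X and tool y = +Y.

Request:
arm_command:
  targets:
    - [[0,0,-0.295],[-0.489,-0.345,0.1],255]
    - [[0,0,-0.295],[-0.489,-0.345,0.1],255]
    - [[0,0,-0.295],[-0.489,-0.345,0.1],255]
    - [[0,0,-0.295],[-0.489,-0.345,0.1],255]
    - [[0,0,-0.295],[-0.489,-0.345,0.1],255]
    - [[0,0,-0.295],[-0.489,-0.345,0.1],255]
    - [[0,0,-0.295],[-0.489,-0.345,0.1],255]
    - [[0,0,-0.295],[-0.489,-0.345,0.1],255]

```text
t: 0.9
eef_pos: [423.9, 286.3, 148.6]
tcp_rot: [3.142, -0.0, -3.141]
ft_force: [1.1, 1.0, 0.2]
opening: 0.384
```

Request:
arm_command:
  targets:
    - [[0,0,0],[-0.11,-0.14,0.04],255]
    - [[0,0,0],[-0.11,-0.14,0.04],255]
    - [[0,0,0],[-0.11,-0.14,0.04],255]
    - [[0,0,0],[-0.11,-0.14,0.04],255]
    - [[0,0,0],[-0.11,-0.14,0.04],255]
    - [[0,0,0],[-0.11,-0.14,0.04],255]
    - [[0,0,0],[-0.11,-0.14,0.04],255]
    - [[0,0,0],[-0.11,-0.14,0.04],255]

```text
t: 1.7
eef_pos: [532.5, 149.0, 109.3]
tcp_rot: [3.141, 0.0, -3.14]
ft_force: [-0.2, 0.3, 0.8]
opening: 0.005
```

Request:
arm_command:
  targets:
    - [[0,0,0],[-0.017,-0.023,0.025],255]
    - [[0,0,0],[-0.017,-0.023,0.045],255]
    - [[0,0,0],[-0.017,-0.023,0.049],255]
    - [[0,0,0],[-0.017,-0.023,0.049],255]
    - [[0,0,0],[-0.017,-0.023,0.049],255]

```text
t: 2.2
eef_pos: [550.1, 125.8, 60.9]
tcp_rot: [3.141, 0.001, -3.14]
ft_force: [-0.5, -0.3, 0.1]
opening: 0.002
```

```bash
python3 - <<'E'
from h import *
print(env.state()["eef_pos"],env.state()["ft_force"])
p,_=read_camera("top"); s,_=read_camera("scene")
a=cv2.resize(p[175:255,155:235],None,fx=5,fy=5,interpolation=cv2.INTER_CUBIC)
c=cv2.resize(s[150:230,310:390],None,fx=5,fy=5,interpolation=cv2.INTER_CUBIC)
cv2.imwrite("pics/c1.png",np.hstack([a,c]))
E
```

```text
[550.11486191 125.75379069  60.88345137] [-0.49660043 -0.34026398  0.05334709]
```

View pics/c1.png

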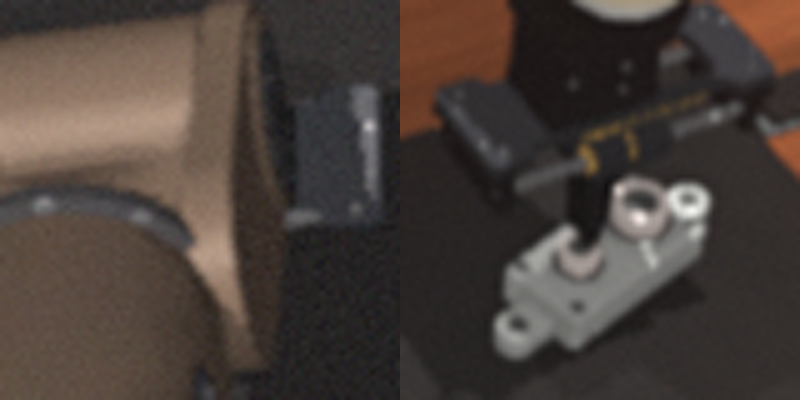

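The scene crop shows the fingertip at (585,240), over the small piston of the eared half. I'll press slowly and watch the force.

Request:
arm_command:
  targets:
    - [[0,0,0],[0,0,0.009],255]
    - [[0,0,0],[0,0,0.012],255]
    - [[0,0,0],[0,0,0.014],255]
    - [[0,0,0],[0,0,0.016],255]
    - [[0,0,0],[0,0,0.018],255]
    - [[0,0,0],[0,0,0.018],255]

```text
t: 2.9
eef_pos: [550.0, 125.0, 41.7]
tcp_rot: [3.142, -0.0, -3.141]
ft_force: [-0.7, 0.3, 0.1]
opening: 0.006
```

Request:
arm_command:
  targets:
    - [[0,0,0],[0,0,0.001],255]
    - [[0,0,0],[0,0,0.002],255]
    - [[0,0,0],[0,0,0.003],255]

```text
t: 3.2
eef_pos: [550.2, 125.0, 39.0]
tcp_rot: [3.142, 0.0, -3.141]
ft_force: [-0.5, 0.1, 2.8]
opening: 0.006
```

Request:
arm_command:
  targets:
    - [[0,0,0],[0,0,0.0005],255]
    - [[0,0,0],[0,0,0.001],255]
    - [[0,0,0],[0,0,0.001],255]

```text
t: 3.5
eef_pos: [550.2, 125.0, 38.3]
tcp_rot: [3.142, 0.0, -3.141]
ft_force: [-0.8, -1.1, 5.5]
opening: 0.002
```

Request:
arm_command:
  targets:
    - [[0,0,0],[0,0,0.0005],255]
    - [[0,0,0],[0,0,0.0005],255]

```text
t: 3.7
eef_pos: [550.2, 125.0, 38.2]
tcp_rot: [3.141, 0.001, -3.141]
ft_force: [-2.8, -0.4, 11.6]
opening: 0.004
```

Request:
arm_command:
  targets:
    - [[0,0,0],[0,0,0.0005],255]
    - [[0,0,0],[0,0,0.0005],255]

```text
t: 3.9
eef_pos: [550.3, 125.0, 38.1]
tcp_rot: [3.141, 0.001, -3.141]
ft_force: [-5.0, -0.2, 17.3]
opening: 0.004
```

Hard stop reached: force 5.5→11.6→17.3 N with z steady at 38.2. Lift straight up, then go over to the eared big piston.

Request:
arm_command:
  targets:
    - [[0,0,0],[0,0,-0.01],255]
    - [[0,0,0],[0,0,-0.025],255]
    - [[0,0,0],[0.005,0.015,-0.025],255]
    - [[0,0,0],[0.012,0.04,-0.025],255]
    - [[0,0,0],[0.017,0.053,-0.025],255]
    - [[0,0,0],[0.017,0.053,-0.025],255]
    - [[0,0,0],[0.017,0.053,-0.025],255]

```text
t: 4.6
eef_pos: [532.9, 178.2, 61.7]
tcp_rot: [-3.141, -0.0, -3.14]
ft_force: [0.2, 0.1, 0.2]
opening: 0.002
```

```bash
python3 - <<'E'
from h import *
print(env.state()["eef_pos"],env.state()["ft_force"])
s,_=read_camera("scene")
c=cv2.resize(s[150:230,310:390],None,fx=6,fy=6,interpolation=cv2.INTER_CUBIC)
cv2.imwrite("pics/c2.png",c)
E
```

```text
[532.87832478 178.23672898  61.67123962] [0.16502513 0.09668417 0.2020572 ]
```

View pics/c2.png

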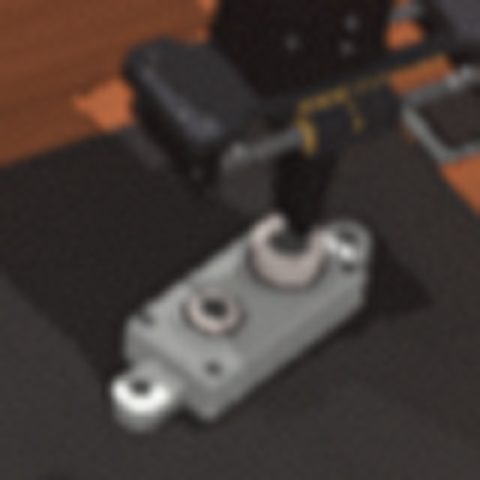

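The small piston at (213,308) now stands low; the tip is over the big piston at (290,240). Pressing.

Request:
arm_command:
  targets:
    - [[0,0,0],[0,0,0.01],255]
    - [[0,0,0],[0,0,0.013],255]
    - [[0,0,0],[0,0,0.015],255]
    - [[0,0,0],[0,0,0.017],255]
    - [[0,0,0],[0,0,0.019],255]
    - [[0,0,0],[0,0,0.021],255]
    - [[0,0,0],[0,0,0.022],255]
    - [[0,0,0],[0,0,0.022],255]

```text
t: 5.45
eef_pos: [533.1, 178.2, 39.8]
tcp_rot: [3.141, 0.0, -3.142]
ft_force: [-0.3, -0.8, 1.2]
opening: 0.002
```

Request:
arm_command:
  targets:
    - [[0,0,0],[0,0,0.0005],255]
    - [[0,0,0],[0,0,0.001],255]
    - [[0,0,0],[0,0,0.0015],255]
    - [[0,0,0],[0,0,0.0015],255]

```text
t: 5.85
eef_pos: [533.1, 178.2, 38.5]
tcp_rot: [3.141, 0.0, -3.141]
ft_force: [-1.0, 1.4, 2.6]
opening: 0.003
```

Request:
arm_command:
  targets:
    - [[0,0,0],[0,0,0.0005],255]
    - [[0,0,0],[0,0,0.0005],255]

```text
t: 6.05
eef_pos: [533.2, 178.2, 38.3]
tcp_rot: [3.141, 0.0, -3.141]
ft_force: [-2.3, 2.2, 5.2]
opening: 0.006
```

Request:
arm_command:
  targets:
    - [[0,0,0],[0,0,0.0005],255]
    - [[0,0,0],[0,0,0.0005],255]

```text
t: 6.25
eef_pos: [533.2, 178.2, 38.2]
tcp_rot: [3.141, 0.001, -3.141]
ft_force: [-2.7, -0.5, 11.4]
opening: 0.003
```

Request:
arm_command:
  targets:
    - [[0,0,0],[0,0,0.0005],255]
    - [[0,0,0],[0,0,0.0005],255]

```text
t: 6.45
eef_pos: [533.2, 178.2, 38.2]
tcp_rot: [3.141, 0.001, -3.141]
ft_force: [-4.1, -0.4, 16.5]
opening: 0.006
```

Home. Lift and cross to the plain half's small piston.

Request:
arm_command:
  targets:
    - [[0,0,0],[0,0,-0.01],255]
    - [[0,0,0],[0,0,-0.045],255]
    - [[0,0,0],[0,-0.02,-0.065],255]
    - [[0,0,0],[-0.04,-0.322,-0.065],255]
    - [[0,0,0],[-0.04,-0.322,-0.065],255]
    - [[0,0,0],[-0.04,-0.322,-0.065],255]
    - [[0,0,0],[-0.04,-0.322,-0.065],255]
    - [[0,0,0],[-0.04,-0.322,-0.065],255]

```text
t: 7.25
eef_pos: [565.9, -91.9, 102.2]
tcp_rot: [3.142, 0.0, -3.141]
ft_force: [0.9, 0.6, 0.3]
opening: 0.004
```

```bash
python3 - <<'E'
from h import *
s=env.state();print(s["eef_pos"],s["joints"])
E
```

```text
[565.89374692 -91.87636269 102.18092293] [-2.76191960e-01  5.55518879e-01  1.80112533e+00  1.11676443e-04
  7.84831643e-01 -1.84736071e+00]
```

Request:
arm_command:
  targets:
    - [[0,0,0],[-0.004,-0.03,0.0],255]
    - [[0,0,0],[-0.004,-0.03,0.0],255]
    - [[0,0,0],[-0.004,-0.03,0.0],255]
    - [[0,0,0],[-0.004,-0.03,0.0],255]

```text
t: 7.65
eef_pos: [569.7, -118.7, 101.9]
tcp_rot: [3.141, -0.0, -3.141]
ft_force: [0.5, -0.5, 0.7]
opening: 0.006
```

```bash
python3 - <<'E'
from h import *
p,d=read_camera("top"); s,_=read_camera("scene")
a=cv2.resize(p[160:240,262:362],None,fx=4,fy=4,interpolation=cv2.INTER_CUBIC)
c=cv2.resize(s[197:277,208:308],None,fx=4,fy=4,interpolation=cv2.INTER_CUBIC)
cv2.imwrite("pics/c3.png",np.hstack([a,c]))
print(env.state()["eef_pos"])
E
```

```text
[ 569.87664367 -118.50354003  102.02467549]
```

View pics/c3.png

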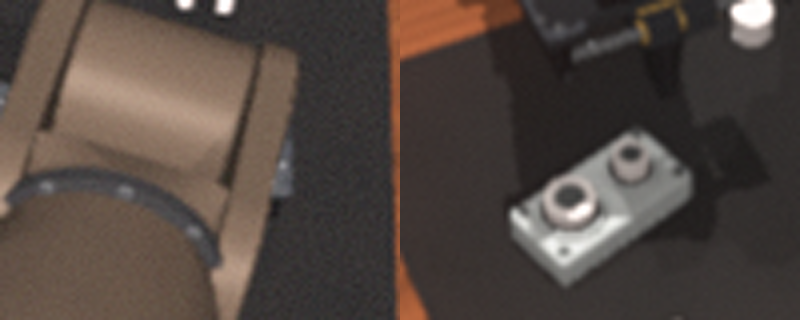

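Request:
arm_command:
  targets:
    - [[0,0,0],[-0.004,-0.0255,0.0],255]
    - [[0,0,0],[-0.004,-0.0255,0.02],255]
    - [[0,0,0],[-0.004,-0.0255,0.038],255]
    - [[0,0,0],[-0.004,-0.0255,0.04],255]
    - [[0,0,0],[-0.004,-0.0255,0.04],255]
    - [[0,0,0],[-0.004,-0.0255,0.04],255]

```text
t: 8.35
eef_pos: [574.4, -144.9, 62.8]
tcp_rot: [-3.141, 0.001, -3.141]
ft_force: [0.0, 0.2, 0.6]
opening: 0.005
```

```bash
python3 - <<'E'
from h import *
s,_=read_camera("scene")
c=cv2.resize(s[197:277,208:308],None,fx=6,fy=6,interpolation=cv2.INTER_CUBIC)
cv2.imwrite("pics/c4.png",c)
print(env.state()["eef_pos"])
E
```

```text
[ 574.43795296 -145.04940161   62.89047646]
```

View pics/c4.png

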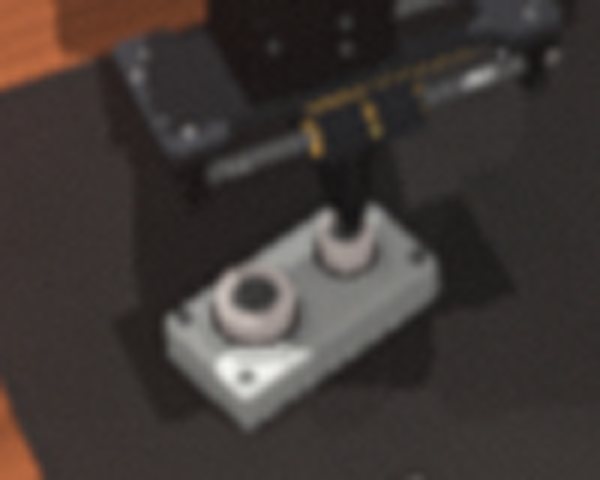

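The tip at (348,225) is over the plain half's small piston at (345,240). Pressing.

Request:
arm_command:
  targets:
    - [[0,0,0],[0.0005,0.0005,0.01],255]
    - [[0,0,0],[0.0005,0.0005,0.013],255]
    - [[0,0,0],[0.0005,0.0005,0.015],255]
    - [[0,0,0],[0.0005,0.0005,0.017],255]
    - [[0,0,0],[0.0005,0.0005,0.019],255]
    - [[0,0,0],[0.0005,0.0005,0.021],255]
    - [[0,0,0],[0.0005,0.0005,0.023],255]
    - [[0,0,0],[0.0005,0.0005,0.023],255]

```text
t: 9.2
eef_pos: [573.4, -144.8, 38.6]
tcp_rot: [3.142, -0.0, -3.141]
ft_force: [0.6, 1.2, -0.2]
opening: -0.001
```

Request:
arm_command:
  targets:
    - [[0,0,0],[0,0,0.0005],255]
    - [[0,0,0],[0,0,0.001],255]
    - [[0,0,0],[0,0,0.0015],255]
    - [[0,0,0],[0,0,0.0015],255]

```text
t: 9.6
eef_pos: [573.5, -145.0, 38.2]
tcp_rot: [-3.141, 0.0, -3.141]
ft_force: [-3.9, 1.5, 9.2]
opening: 0.006
```

Request:
arm_command:
  targets:
    - [[0,0,0],[0,0,0.0005],255]
    - [[0,0,0],[0,0,0.0005],255]

```text
t: 9.8
eef_pos: [573.5, -145.0, 38.2]
tcp_rot: [-3.141, 0.001, -3.141]
ft_force: [-4.5, 2.0, 15.5]
opening: 0.003
```

Request:
arm_command:
  targets:
    - [[0,0,0],[0,0,-0.01],255]
    - [[0,0,0],[0,0,-0.025],255]
    - [[0,0,0],[-0.005,-0.015,-0.025],255]
    - [[0,0,0],[-0.012,-0.04,-0.025],255]
    - [[0,0,0],[-0.0155,-0.051,-0.025],255]
    - [[0,0,0],[-0.0155,-0.051,-0.025],255]
    - [[0,0,0],[-0.0155,-0.051,-0.025],255]

```text
t: 10.5
eef_pos: [588.5, -195.7, 61.4]
tcp_rot: [3.141, -0.001, 3.141]
ft_force: [-0.1, -0.1, -0.4]
opening: 0.006
```

```bash
python3 - <<'E'
from h import *
s,_=read_camera("scene")
c=cv2.resize(s[197:277,208:308],None,fx=6,fy=6,interpolation=cv2.INTER_CUBIC)
cv2.imwrite("pics/c5.png",c)
print(env.state()["eef_pos"])
E
```

```text
[ 588.51911724 -195.30920189   61.48181868]
```

View pics/c5.png

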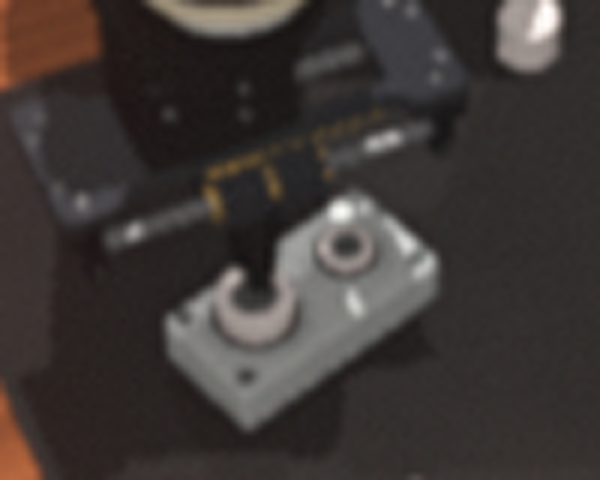

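The plain small piston at (345,245) is low, and the tip is over the big one at (258,285). Pressing.

Request:
arm_command:
  targets:
    - [[0,0,0],[-0.0005,-0.001,0.01],255]
    - [[0,0,0],[-0.0005,-0.001,0.013],255]
    - [[0,0,0],[-0.0005,-0.001,0.015],255]
    - [[0,0,0],[-0.0005,-0.001,0.017],255]
    - [[0,0,0],[-0.0005,-0.001,0.019],255]
    - [[0,0,0],[-0.0005,-0.001,0.021],255]
    - [[0,0,0],[-0.0005,-0.001,0.022],255]
    - [[0,0,0],[-0.0005,-0.001,0.022],255]

```text
t: 11.35
eef_pos: [589.6, -196.9, 39.8]
tcp_rot: [-3.141, 0.0, -3.141]
ft_force: [0.7, 0.7, -0.1]
opening: 0.007
```

Request:
arm_command:
  targets:
    - [[0,0,0],[0,0,0.0005],255]
    - [[0,0,0],[0,0,0.001],255]
    - [[0,0,0],[0,0,0.0015],255]
    - [[0,0,0],[0,0,0.0015],255]

```text
t: 11.75
eef_pos: [589.6, -196.9, 38.5]
tcp_rot: [-3.141, 0.0, -3.141]
ft_force: [-0.1, -0.0, 2.3]
opening: 0.004
```

Request:
arm_command:
  targets:
    - [[0,0,0],[0,0,0.0005],255]
    - [[0,0,0],[0,0,0.0005],255]

```text
t: 11.95
eef_pos: [589.7, -197.0, 38.3]
tcp_rot: [-3.141, 0.001, -3.141]
ft_force: [0.1, -0.1, 5.3]
opening: 0.003
```

Request:
arm_command:
  targets:
    - [[0,0,0],[0,0,0.0005],255]
    - [[0,0,0],[0,0,0.0005],255]

```text
t: 12.15
eef_pos: [589.7, -197.0, 38.3]
tcp_rot: [-3.141, 0.001, -3.141]
ft_force: [-1.3, 0.4, 9.6]
opening: 0.011
```

Request:
arm_command:
  targets:
    - [[0,0,0],[0,0,0.0005],255]
    - [[0,0,0],[0,0,0.0005],255]

```text
t: 12.35
eef_pos: [589.7, -197.0, 38.2]
tcp_rot: [-3.141, 0.001, -3.141]
ft_force: [-3.2, 0.2, 14.6]
opening: 0.008
```

All at the stop. Lift clear and move to a spot between the halves for a last look.

Request:
arm_command:
  targets:
    - [[0,0,0],[0,0,-0.01],255]
    - [[0,0,0],[0,0,-0.05],255]
    - [[0,0,0],[0,0,-0.1],255]
    - [[0,0,0],[0,0,-0.15],255]
    - [[0,0,0],[0.1,0.19,-0.15],255]
    - [[0,0,0],[0.1,0.19,-0.15],255]
    - [[0,0,0],[0.1,0.19,-0.15],255]
    - [[0,0,0],[0.1,0.19,-0.15],255]

```text
t: 13.15
eef_pos: [495.0, -18.4, 187.2]
tcp_rot: [3.141, 0.0, 3.141]
ft_force: [1.4, 0.7, -0.2]
opening: 0.005
```

Request:
arm_command:
  targets:
    - [[0,0,0],[0.02,0.02,0],255]
    - [[0,0,0],[0.02,0.02,0],255]
    - [[0,0,0],[0.02,0.02,0],255]
    - [[0,0,0],[0.02,0.02,0],255]

```text
t: 13.55
eef_pos: [477.1, -0.5, 187.1]
tcp_rot: [-3.141, 0.001, 3.141]
ft_force: [0.6, 0.4, -0.0]
opening: 0.007
```

```bash
python3 - <<'E'
from h import *
p,d=read_camera("top"); s,_=read_camera("scene"); np.savez("end.npz",p=p,d=d,s=s)
d0=np.load("top0.npz")["d"]
for k,u in {"es":(202.6,210.5),"eb":(183.3,216.6),"ps":(302.4,199.6),"pb":(321.2,193.7)}.items():
    x,y=round(u[0]),round(u[1]); f=lambda D: atd("top",*u,np.median(D[y-1:y+2,x-1:x+2]))[2]
    print(k,f(d0),f(d))
hs=lambda im: im
out=[]
for x0,x1 in((155,355),): pass
cv2.imwrite("pics/end.png",np.vstack([cv2.resize(p[140:275,138:365],(800,476))[:300*2][:476]]))
cv2.imwrite("pics/end_s.png",cv2.resize(s[140:330,190:440],(790,600)))
for n,im in(("0",np.load("top0.npz")["p"]),("1",p)):
    hsv=cv2.cvtColor(im,cv2.COLOR_BGR2HSV); m=((hsv[...,2]>140)&(hsv[...,1]<60)).astype(np.uint8)
    _,l,st,c=cv2.connectedComponentsWithStats(m)
    print(n,[(int(st[i][4]),np.round(c[i],1).tolist()) for i in range(1,len(c)) if 140<c[i][0]<362 and 100<c[i][1]<272 and st[i][4]>50])
print(env.state()["eef_pos"],env.state()["t"])
E
```

```text
es 47.01810344429441 491.14767447602503
eb 48.35210163125748 39.903608897900995
ps 48.96667957348541 37.320948961072645
pb 46.95545065359852 37.803267028778464
0 [(481, [316.0, 134.4]), (215, [181.7, 130.9]), (75, [250.1, 182.3]), (847, [310.8, 197.6]), (1036, [195.1, 214.0]), (114, [248.9, 239.4])]
1 [(480, [316.0, 134.6]), (216, [181.7, 130.8]), (75, [250.1, 182.3]), (866, [310.9, 197.6]), (624, [185.8, 215.3]), (59, [220.7, 204.8])]
[476.88938267  -0.64629041 186.83424792] 13.65
```

View pics/end.png

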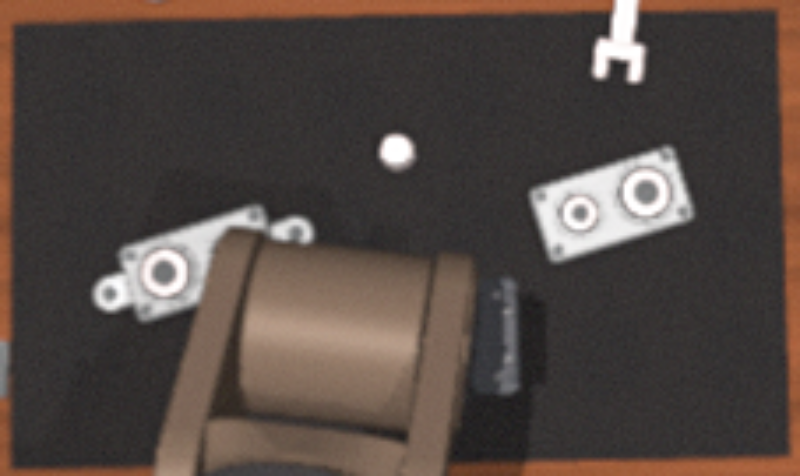

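View pics/end_s.png

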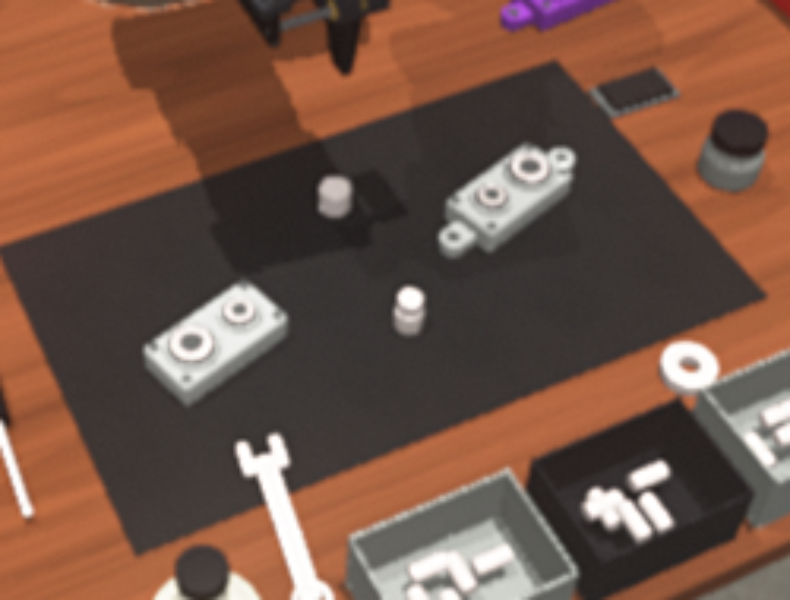

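Everything stands in place, and all pistons look low in the scene view. In the top view the wrist covers the eared small piston at (220,230 in the crop), so I'll step aside to check it and re-check the eared big one.

Request:
arm_command:
  targets:
    - [[0,0,0],[0.02,-0.09,0],255]
    - [[0,0,0],[0.02,-0.09,0],255]
    - [[0,0,0],[0.02,-0.09,0],255]
    - [[0,0,0],[0.02,-0.09,0],255]
    - [[0,0,0],[0.02,-0.09,0],255]

```text
t: 14.15
eef_pos: [456.5, -89.6, 186.8]
tcp_rot: [3.141, -0.0, 3.141]
ft_force: [0.3, -0.1, -0.2]
opening: 0.005
```

```bash
python3 - <<'E'
from h import *
D=[];
for _ in range(5):
    p,d=read_camera("top"); D.append(d)
d=np.median(D,0); 
for k,u in {"es":(202.6,210.5),"eb":(183.3,216.6),"ps":(302.4,199.6),"pb":(321.2,193.7)}.items():
    x,y=round(u[0]),round(u[1]); print(k,atd("top",*u,np.mean(d[y-1:y+2,x-1:x+2]))[2])
hsv=cv2.cvtColor(p,cv2.COLOR_BGR2HSV); m=((hsv[...,2]>140)&(hsv[...,1]<60)).astype(np.uint8)
_,l,st,c=cv2.connectedComponentsWithStats(m)
print([(int(st[i][4]),np.round(c[i],1).tolist()) for i in range(1,len(c)) if 140<c[i][0]<362 and 100<c[i][1]<272 and st[i][4]>50])
s=env.state();print(s["eef_pos"],s["ft_force"],s["t"])
E
```

```text
es 38.29608936421846
eb 38.51494593356938
ps 38.6711909301539
pb 37.562576682538065
[(480, [316.0, 134.6]), (214, [181.7, 130.9]), (74, [250.0, 182.3]), (864, [310.8, 197.6]), (1045, [194.7, 214.1])]
[456.46841726 -89.19731794 186.93751581] [-0.35563684  0.132079   -0.45004624] 14.4
```

```bash
python3 -c "
from cell import env
print(env.job_done())"
```

```text
the job is handed in; nothing more can be done
None
```

I pressed all four pistons home with the closed fingertips, straight down and in the order asked: eared small, eared big, plain small, plain big. I handed the job in at about 14.4 s with the arm clear of everything. Handing in gives no verdict.

- **Hard stops:** each press ended with the tip steady at about 38.2 mm while the force rose to 15–17 N. Sideways force stayed at 5 N or less in the readings.
- **Piston heights:** the final top-camera depth, averaged over five pictures, gave 38.3, 38.5, 38.7 and 37.6 mm, against 38 mm for fully home.
- **Caliper halves:** the plain half's outline centre did not move between the first and last pictures. The eared half's shifted 0.4 px, about 1 mm; I put that down to lighting and shadow, but did not check further.
- **Other items:** the socket, wrench and bearing were unmoved to within about 0.2 px. The spare piston, which the arm covered in the last top views, and the jar looked undisturbed in the scene view. I never went near the screwdriver, brake pad or look-alikes, and did not measure them again.
- **Checks that disagreed:** my first scene-camera fix on the eared small piston was poor (it put the top at 38 mm high, which was wrong at that point). I used the top view instead, and a close look confirmed the tip was over the piston before pressing. One early single-picture depth for the eared big piston read 39.9 mm; the averaged reading was 38.5 mm.

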